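# Close the brass box and hold it in the sprung V stop

### The job

Set the large lid squarely on the round brass box so that it is fully seated and level, then slide or set the closed box, standing upright on the bench, into the V of the spring-loaded stop and press it straight in, touching both faces, with a steady force of about 10 newtons. Finish while still holding it pressed there, so that I can fasten the lid, and never run the stop to its end. Leave the hammer, the steel block and the small lid where they are.

Things in the scene. Friction and masses are not known exactly. Their poses are not given: they have to be found in the camera images.
- box: open round box of plain brass, loose, about 0.26 kg (varies): outside diameter 56 mm, 36 mm high, wall 4 mm (bore 48 mm across), floor 4 mm thick. Origin at the centre of its underside, z up along its axis; its yaw has no meaning.
- lid: the large brass lid that fits the box, loose, about 0.14 kg (varies), lying knob up. From below: spigot 44 mm across, 5 mm high (enters the bore, 2 mm play all round); flange 54 mm across, 4 mm thick (rests on the rim); dark wooden knob, cylinder 16 mm across, 22 mm high. Origin: centre of the spigot's underside, z up. Seated: origin 31 mm above the box's origin, knob top 62 mm above the bench.
- small_lid: bystander: a smaller lid of the same make for another box, flange 36 mm across, spigot 28 mm across, knob 12 mm across, 31 mm high. Origin at the centre of its underside.
- stop: spring-loaded V stop fixed to the bench: wooden V block 36 mm high, 66 mm wide, sliding into a spring barrel on a metal foot. The V opens to the stop's -x; push the box along the stop's +x (level; varies). Origin on the bench, where the centre of the box's underside is when it just touches both faces, spring free. Along +x: block's back 56, foot 100, barrel's end 172 mm. All under 40 mm high.
- vee (a joint): how far the V block has been pressed back along the stop's +x, in m: 0 when free, end of travel at 0.040. The spring gives 500 N/m, so 10 N is 0.020 (2 mm per newton).
- vee_seat (a point): point on the sliding V block, at bench height, where the centre of the box's underside lies when the box touches both faces (at +-30 degrees from the stop's x axis). Equals the stop's origin when free; moves with the block; axes parallel to the stop's. The V's arms end 27 mm to either side and 17 mm beyond this point towards +x, so the box's left and right sides stay free for fingers.
- bench_block: bystander: a steel bench block, 60 x 60 x 20 mm, loose. Origin at the centre of its underside.
- hammer: bystander: a small hammer 180 mm long lying along its x axis, loose. Origin at the middle of its underside.
Not all that is in view belongs to the job. What is shaped like the box but blue or red is not meant.

How it is judged:
On the way, in this order (a step that is already met when the one before it is completed fails the run):
1. the large lid is seated level on the box, with the stop not yet pressed (z of lid in the frame of box below 0.0335 m and horizontal distance between lid and box below 0.0045 m and angle between the z axis of lid and the z axis of box, either way round below 0.07 rad and angle between box's own z axis and vertical below 0.08 rad and value of joint vee below 0.003 m), for 0.2 s.
2. the closed box is pressed into the V with a steady force (z of lid in the frame of box below 0.0335 m and horizontal distance between lid and box below 0.0045 m and angle between the z axis of lid and the z axis of box, either way round below 0.07 rad and angle between box's own z axis and vertical below 0.08 rad and contact force between box and stop between 5 and 18 N and value of joint vee between 0.012 and 0.028 m and horizontal distance between box and vee_seat below 0.005 m and height (world z) of box between -0.004 and 0.005 m and (contact force between any of the fingers, the arm and box above 1 N or contact force between any of the arm, the fingers and lid above 1 N) and linear speed of box below 0.01 m/s), for 0.3 s.
At the end, for the whole second after the job is handed in: Lid seated on the box (origin under 33.5 mm above the box's, within 4.5 mm of its axis, 4 degrees); box on the bench (5 mm), upright (4.5 degrees), centred in the V (5 mm), at rest, V pressed back 12 to 28 mm, box-stop contact force 5 to 18 N; robot still touching the closed box (all of step 2); the arm keeps its last pose, push and grip.
It fails at once if the stop is run to its end (pressed back more than 37 mm) (value of joint vee above 0.037 m).
It fails at once if the hammer, steel block or small lid is moved more than 20 mm (distance of any of small_lid, bench_block, hammer from where it was at the start of the episode above 0.02 m).
It fails at once if the box is tipped over (angle between box's own z axis and vertical above 0.8 rad).
It also fails if it takes over 64 s, if anything falls off the work surface, if the arm or the gripper's body presses on something with over 40 N, if the wrist force passes 120 N, or if a joint passes its speed limit or range.

### The arm

A 6-joint arm with a two-finger parallel gripper is mounted at the origin on the work surface. World frame = base frame: x ahead of the robot, y to its left, z up, the work surface at z = 0. Lengths are in m, angles in rad, forces in N, time in s.
With the tool pointing down it reaches from about 0.375 to 0.925 m from the base axis. Payload 5.7 kg.
Tool frame: the origin (TCP) lies at the very end of the fingers, on their centre line; the grasp point (between the pads) lies 19 mm behind it; z points along the fingers, y is the line along which they close (so a half turn about z gives the same grasp; the last joint's range is limited). The gripper opens to 88 mm and grips with 3 to 60 N. Pads are 20 mm wide; open, the fingers measure 115 mm over their backs; the gripper's body (75 mm by 178 mm) begins 61 mm behind the grasp point.
Start: joints at [-1.364, 0.359, 1.51, -0, 1.272, -0.115], TCP at [0.19, -0.569, 0.223] pointing down, gripper open.
Joint ranges: [-2.97, 2.97], [-1.01, 2.36], [0.21, 2.38], [-0.96, 4.11], [0.2, 2.71], [-2.98, 2.98]. Speed limits (rad/s): [2.39, 2.39, 3.14, 3.14, 3.14, 3.14].

### API

Orientations are given as a rotation vector (axis times angle).
In Python, from cell import r, eyes, hand_in gives the robot as it stands.
- The arm moves only by the shell command python3 -m crank 'ROWS'. ROWS is a JSON object of lists of equal length, an entry for each row: "delta_pos": the shift along the tool's x, y, z in units of 30 mm (1.0 is 30 mm), a list of three; "spin": the turn about the tool's z in units of 8 degrees (1.0 is 8 degrees); "hand": the opening, from -1 (shut) to 1 (fully open). In form: {"delta_pos": [[x, y, z], ...], "spin": [spin, ...], "hand": [hand, ...]}. A call has 1 to 20 rows; each row shifts and turns the commanded pose from where the row before left it, along the tool's axes as they then stand; what a row does not reach is not made up. A row lasts 1/10 s, in which the tool goes at most 50 mm and 8.59 degrees, less where a joint would pass 70% of its speed; a pose out of reach is approached as far as the arm can. A call is refused whole if a number of a shift passes 1 or a number of a turn 1, either way. A call with a gripper value outside its range is refused whole. The fingers move at their own pace and stop on an object; the grip force is fixed at half the most. Time passes only in rows, so rows that do not move let the fingers close. It gives the time, the measured TCP pose, the force, the opening and the grip force at its end, in the units of the state.
- r.sense(): the state, without advancing time (a new reading comes with each control period).
- eyes.capture(name): name is "scene" or "top"; returns the picture (400x640x3 uint8, blue, green, red); there is no depth.
- eyes.get_calibration(name): a dict with "K" (3x3 intrinsics, pixels), "k1" (the pictures are not rectified: a ray, as slopes to the right and down, at radius r is drawn at 1 + k1 r^2 times it, then the intrinsics apply), "R" (3x3) and "t" (3): a world point X has camera coordinates R X + t. Camera axes: x right, y down, z forward; pixel columns grow to the right and rows downward; lengths in m; the calibration is good to about 2 mm. A picture is of the moment at which its call begins. get_calibration takes no time and is no camera call.
- hand_in(): hands the job in; it is judged then, once.
The state is a dict: "time_s": time; "qpos": joint angles; "joint_vel": joint speeds; "joint_efforts": joint torques, N m; "tcp_pos": TCP position; "eef_rot": TCP orientation; "ft_force": force on the tool from outside, world axes, zero at the start; "wrist_torque": the same for the moment, N m; "width": finger opening in m; "gripper_force": force on a finger pad.
Only numpy, scipy, OpenCV 4.12 (cv2) and the standard library are available. Lean on these libraries where they do the work, as an engineer would, in place of code of your own. Each camera call takes 0.05 s, during which the arm holds its last target. There are 200 camera calls.

## Working session

There is one attempt and no reset: what is moved stays moved. The work goes in short steps, Python scripts to look and compute and a shell command to move; the robot and the scene stay as the last step left them, time stands still between calls to the robot, and variables do not carry over. Pictures are saved under pics/ and viewed, at most 10 in all, crops included, and the job is handed in when it is done.

```bash
mkdir -p pics
python3 - <<'E'
from cell import r, eyes
import cv2
s=r.sense(); print(s)
for n in("scene","top"):
    cv2.imwrite(f"pics/{n}0.png",eyes.capture(n)); c=eyes.get_calibration(n); print(n,c)
E
```

```text
{'time_s': 0.0, 'qpos': array([-1.36410361e+00,  3.59537004e-01,  1.51142866e+00,  9.81294496e-06,
        1.27248702e+00, -1.15097547e-01]), 'joint_vel': array([-0.00128815, -0.00193146,  0.00198906,  0.00034312,  0.00146816,
       -0.00064016]), 'joint_efforts': array([ 1.33847119e-03, -5.15373838e+01, -2.70724958e+01,  6.77360035e-02,
        3.47144553e-02, -1.30217913e-04]), 'tcp_pos': array([ 0.18961455, -0.5685249 ,  0.22179198]), 'eef_rot': array([-3.09918294e+00, -5.02986702e-01,  1.18977143e-04]), 'ft_force': array([ 0.48978535, -0.51507225, -0.87069278]), 'wrist_torque': array([0.02223766, 0.01266263, 0.01419065]), 'gripper_force': 0.0, 'width': 0.08723174812715384}
scene {'K': array([[480.91799122,   0.        , 312.28133561],
       [  0.        , 480.91799122, 211.412168  ],
       [  0.        ,   0.        ,   1.        ]]), 'k1': -0.05366802002592783, 'R': array([[-0.75155228,  0.65963102, -0.00748964],
       [ 0.55375718,  0.62467323, -0.55057819],
       [-0.35849987, -0.41793574, -0.83475   ]]), 't': array([ 0.44886733, -0.29823525,  1.24198494])}
top {'K': array([[474.14285005,   0.        , 321.67557581],
       [  0.        , 474.14285005, 203.77668927],
       [  0.        ,   0.        ,   1.        ]]), 'k1': 0.04790559303255158, 'R': array([[ 0.02608697, -0.99962151,  0.00873586],
       [-0.98364225, -0.02722609, -0.17806367],
       [ 0.17823412, -0.00394782, -0.98398019]]), 't': array([-0.02932278,  0.55628614,  0.97083176])}
```

View pics/scene0.png

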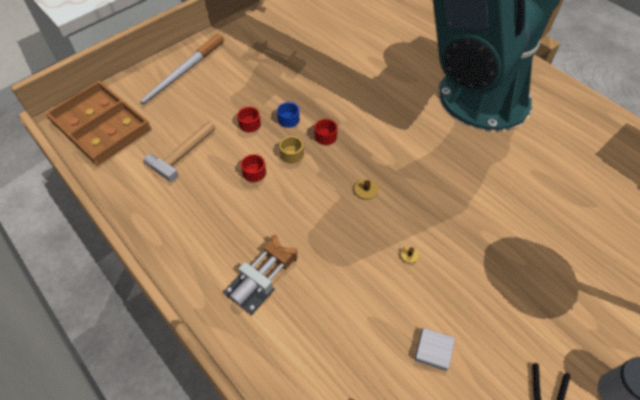

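View pics/top0.png

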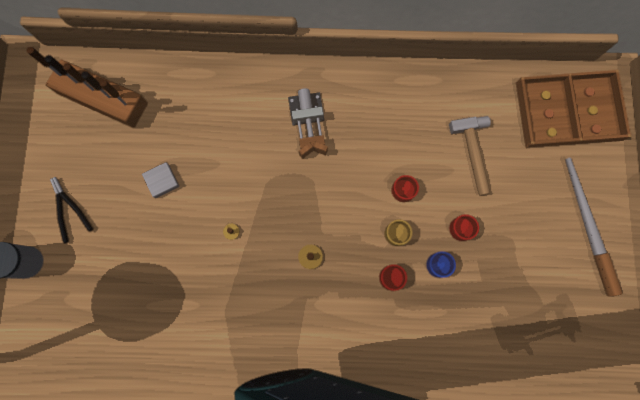

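```bash
cat > h.py <<'E'
import numpy as np, cv2
from cell import r, eyes
def cal(n):
    c=eyes.get_calibration(n); return c,np.array([c["k1"],0,0,0,0.])
def ray(n,px,z):
    """pixels -> world points on plane z"""
    c,d=cal(n); u=cv2.undistortPoints(np.float64(px).reshape(-1,1,2),c["K"],d).reshape(-1,2)
    D=np.c_[u,np.ones(len(u))]@c["R"]; C=-c["R"].T@c["t"]
    return C+D*((z-C[2])/D[:,2])[:,None]
def proj(n,X):
    c,d=cal(n); return cv2.projectPoints(np.float64(X).reshape(-1,1,3),cv2.Rodrigues(c["R"])[0],c["t"],c["K"],d)[0].reshape(-1,2)
def brass(im):
    h=cv2.cvtColor(im,cv2.COLOR_BGR2HSV); return cv2.inRange(h,(19,120,50),(32,255,255))
def blobs(m,lo=25):
    cs,_=cv2.findContours(m,cv2.RETR_EXTERNAL,cv2.CHAIN_APPROX_NONE); return [c.reshape(-1,2) for c in cs if cv2.contourArea(c)>lo]
def circ(n,c,z):
    """hull on plane z -> centre with far edge / sideways extents; sizes"""
    P=ray(n,c,z)[:,:2]; c0,_=cal(n); C=(-c0["R"].T@c0["t"])[:2]
    e=P.mean(0)-C; e/=np.linalg.norm(e); s=np.array([-e[1],e[0]]); a=P@e; b=P@s
    return e,s,a.min(),a.max(),b.min(),b.max()
E
python3 - <<'E'
from h import *
for n in("scene","top"):
    im=cv2.imread(f"pics/{n}0.png"); c,_=cal(n); print(n,"cam",-c["R"].T@c["t"])
    for b in blobs(brass(im)):
        for z in(.009,.036):
            e,s,a0,a1,b0,b1=circ(n,b,z); R={.009:.027,.036:.028}[z]
            print(b.mean(0).round(),z,"along",round((a1-a0)*1e3,1),"across",round((b1-b0)*1e3,1),"ctr",(e*(a1-R)+s*(b0+b1)/2).round(4),(e*(a0+a1)/2+s*(b0+b1)/2).round(4))
t=cv2.imread("pics/top0.png"); s=cv2.imread("pics/scene0.png")
A=cv2.resize(t[80:170,270:360],(400,400),interpolation=cv2.INTER_CUBIC);B=cv2.resize(s[230:320,215:305],(400,400),interpolation=cv2.INTER_CUBIC)
cv2.imwrite("pics/stop.png",np.hstack([A,B]))
E
```

```text
scene cam [0.94774862 0.40928265 0.87590696]
[409. 255.] 0.009 along 34.3 across 35.5 ctr [0.5066 0.191 ] [0.4977 0.1866]
[409. 255.] 0.036 along 33.2 across 34.4 ctr [0.522  0.1986] [0.5118 0.1935]
[366. 189.] 0.009 along 49.7 across 52.4 ctr [0.4494 0.0105] [0.4477 0.0091]
[366. 189.] 0.036 along 48.1 across 50.8 ctr [0.4663 0.024 ] [0.4633 0.0216]
[ 96. 141.] 0.009 along 20.1 across 16.6 ctr [ 0.8371 -0.5108] [ 0.8351 -0.5277]
[ 96. 141.] 0.036 along 19.5 across 16.1 ctr [ 0.8408 -0.4803] [ 0.8386 -0.4985]
[291. 149.] 0.009 along 84.1 across 56.8 ctr [ 0.4875 -0.2025] [ 0.4965 -0.1905]
[291. 149.] 0.036 along 81.4 across 55.0 ctr [ 0.5029 -0.182 ] [ 0.5105 -0.1718]
top cam [ 0.37491615 -0.01033352  1.05458973]
[310. 256.] 0.009 along 50.3 across 49.9 ctr [0.4441 0.0072] [0.4459 0.0077]
[310. 256.] 0.036 along 49.0 across 48.6 ctr [0.4406 0.0064] [0.444  0.0072]
[231. 231.] 0.009 along 33.6 across 32.6 ctr [0.4917 0.1758] [0.4971 0.1844]
[231. 231.] 0.036 along 32.7 across 31.8 ctr [0.4878 0.1696] [0.494  0.1794]
[398. 232.] 0.009 along 57.6 across 54.2 ctr [ 0.5058 -0.1881] [ 0.5047 -0.1866]
[398. 232.] 0.036 along 56.1 across 52.8 ctr [ 0.5014 -0.1821] [ 0.5014 -0.182 ]
[551. 132.] 0.009 along 17.9 across 16.3 ctr [ 0.7351 -0.5195] [ 0.7455 -0.5343]
[551. 132.] 0.036 along 17.4 across 15.9 ctr [ 0.7248 -0.505 ] [ 0.736  -0.5207]
[592. 110.] 0.009 along 19.1 across 16.9 ctr [ 0.7899 -0.6159] [ 0.7998 -0.6303]
[592. 110.] 0.036 along 18.6 across 16.5 ctr [ 0.7782 -0.5989] [ 0.7888 -0.6143]
[545.  95.] 0.009 along 19.0 across 16.4 ctr [ 0.8236 -0.5128] [ 0.8353 -0.5258]
[545.  95.] 0.036 along 18.5 across 16.0 ctr [ 0.8109 -0.4985] [ 0.8234 -0.5125]
```

View pics/stop.png

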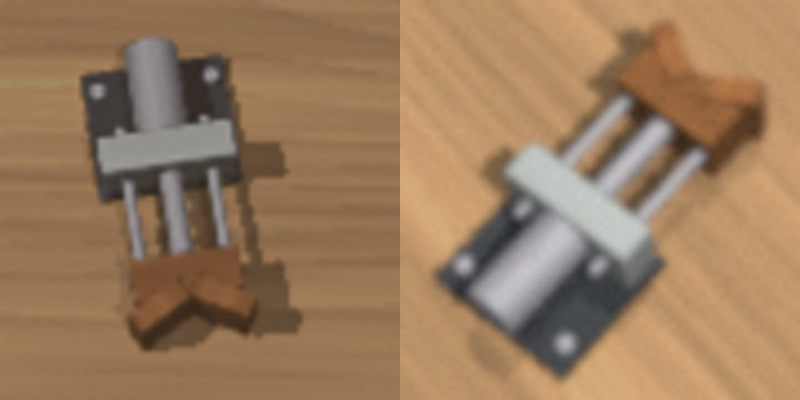

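Run:
```python
from h import *
A=lambda *p:np.array(p)/4.4444+[270,80]-.39
B=lambda *p:(np.array(p)-[400,0])/4.4444+[215,230]-.39
def dr(P): d=P[1]-P[0]; return round(float(np.degrees(np.arctan2(d[1],d[0]))),1)
for n,lab,p,z in [("top","rodM",A((182,250),(172,175)),.018),("top","rodL",A((139,255),(128,185)),.018),("top","rodR",A((224,245),(214,172)),.018),
 ("top","footL",A((103,200),(82,78)),.004),("top","footR",A((238,183),(222,58)),.004),("top","back LR",A((133,260),(238,248)),.036),("top","foot front",A((103,200),(238,183)),.004),("top","foot back",A((82,78),(222,58)),.004),
 ("scene","rodM",B((672,122),(600,192)),.018),("scene","rod1",B((630,98),(567,162)),.018),("scene","rod2",B((702,155),(642,215)),.018),("scene","footside",B((662,265),(560,378)),.004),("scene","footback",B((437,272),(560,378)),.004),
 ("scene","back LR",B((718,140),(622,78)),.036),("top","apex,x",A((192,285),(192,293)),.036),("scene","apex",B((690,75),(700,82)),.036),("top","tips",A((135,318),(252,305)),.036)]:
    P=ray(n,p,z)[:,:2]; print(n,lab,P.round(4).tolist(),dr(P),"len",(np.linalg.norm(P[1]-P[0])*1e3).round(1))
```

```text
top rodM [[0.7192, 0.0149], [0.7592, 0.0213]] 9.0 len 40.6
top rodL [[0.7158, 0.0369], [0.7532, 0.0438]] 10.5 len 38.0
top rodR [[0.7225, -0.0065], [0.7615, -0.0003]] 9.0 len 39.5
top footL [[0.7497, 0.0572], [0.8164, 0.0707]] 11.4 len 68.0
top footR [[0.7611, -0.0129], [0.8298, -0.0027]] 8.4 len 69.5
top back LR [[0.7072, 0.039], [0.7151, -0.0137]] -81.5 len 53.2
top foot front [[0.7497, 0.0572], [0.7611, -0.0129]] -80.8 len 71.0
top foot back [[0.8164, 0.0707], [0.8298, -0.0027]] -79.7 len 74.6
scene rodM [[0.7069, 0.0138], [0.753, 0.0199]] 7.6 len 46.5
scene rod1 [[0.7135, -0.0085], [0.755, -0.0016]] 9.4 len 42.0
scene rod2 [[0.7073, 0.0357], [0.746, 0.0411]] 7.9 len 39.1
scene footside [[0.7512, 0.06], [0.8173, 0.0722]] 10.4 len 67.1
scene footback [[0.8283, -0.0032], [0.8173, 0.0722]] 98.3 len 76.2
scene back LR [[0.7024, 0.0425], [0.7148, -0.0102]] -76.7 len 54.2
top apex,x [[0.695, 0.0089], [0.6909, 0.0088]] -178.3 len 4.2
scene apex [[0.6909, 0.0089], [0.6898, 0.0147]] 100.8 len 5.9
top tips [[0.677, 0.0369], [0.6855, -0.0215]] -81.8 len 59.0
```

```bash
cat >> h.py <<'E'
from scipy.spatial.transform import Rotation as Ro
def go(x,y,z,yaw=9.3):
    """remaining shift in tool axes (after the spin) in 30 mm units, spin in 8 deg units"""
    s=r.sense(); R=Ro.from_rotvec(s["eef_rot"]); X=R.as_matrix()[:,0]; y0=np.degrees(np.arctan2(X[1],X[0]))
    sp=y0-yaw; R2=R*Ro.from_euler("z",sp,degrees=True); d=R2.inv().apply(np.array([x,y,z])-s["tcp_pos"])/.03
    print("t",round(s["time_s"],2),"tcp",s["tcp_pos"].round(4),"yaw",y0.round(2),"F",s["ft_force"].round(1),"w",round(s["width"],4),"g",round(s["gripper_force"],1)," units",d.round(2),"spin",(sp/8).round(2))
E
python3 -c "
from h import *
go(.446,.0085,.12)"
python3 -m crank '{"delta_pos":[[0,0,0],[0,0,0],[0.3,-0.45,0],[0.6,-0.9,0],[0.6,-0.9,0],[0.6,-0.9,0],[0.6,-0.9,0],[0.6,-0.9,0],[0.6,-0.9,0],[0.6,-0.9,0],[0.6,-0.9,0],[0.6,-0.9,0],[0.6,-0.9,0],[0.6,-0.9,0],[0.6,-0.9,0],[0.6,-0.9,0],[0.6,-0.9,0],[0.3,-0.5,0]],"spin":[0.57,0.57,0,0,0,0,0,0,0,0,0,0,0,0,0,0,0,0],"hand":[1,1,1,1,1,1,1,1,1,1,1,1,1,1,1,1,1,1]}'
python3 -c "
from h import *
go(.446,.0085,.12)"
```

```text
t 0.1 tcp [ 0.1896 -0.5686  0.2219] yaw 18.44 F [ 0.3  0.4 -0.4] w 0.0875 g 0.0  units [ 11.54 -17.6    3.42] spin 1.14
time_s: 1.9
tcp_pos: [0.39, -0.1212, 0.2224]
eef_rot: [-3.129, -0.261, 0.0]
ft_force: [-0.2, -0.8, -0.2]
width: 0.0874
gripper_force: 0.0
t 1.9 tcp [ 0.39   -0.1212  0.2224] yaw 9.55 F [-0.2 -0.8 -0.2] w 0.0874 g 0.0  units [ 2.54 -3.96  3.42] spin 0.03
```

```bash
python3 -m crank '{"delta_pos":[[0.5,-0.8,0.6],[0.5,-0.8,0.6],[0.5,-0.8,0.8],[0.5,-0.8,0.8],[0.4,-0.6,0.6],[0.14,-0.16,0],[0,0,0],[0,0,0]],"spin":[0.03,0,0,0,0,0,0,0],"hand":[1,1,1,1,1,1,1,1]}'
python3 -c "
from h import *
go(.446,.0085,.012)
for n in('scene','top'): cv2.imwrite(f'pics/{n}1.png',eyes.capture(n))
a=cv2.imread('pics/scene1.png')[120:240,300:420];b=cv2.imread('pics/top1.png')[200:320,250:370]
cv2.imwrite('pics/l1.png',cv2.resize(np.hstack([a,b]),(800,400),interpolation=cv2.INTER_CUBIC))"
```

```text
time_s: 2.7
tcp_pos: [0.4468, 0.0047, 0.1215]
eef_rot: [3.131, 0.25, 0.001]
ft_force: [0.3, 0.3, -0.1]
width: 0.0876
gripper_force: 0.0
t 2.7 tcp [0.4468 0.0047 0.1215] yaw 9.14 F [ 0.3  0.3 -0.1] w 0.0876 g 0.0  units [-0.01 -0.13  3.65] spin -0.02
```

View pics/l1.png

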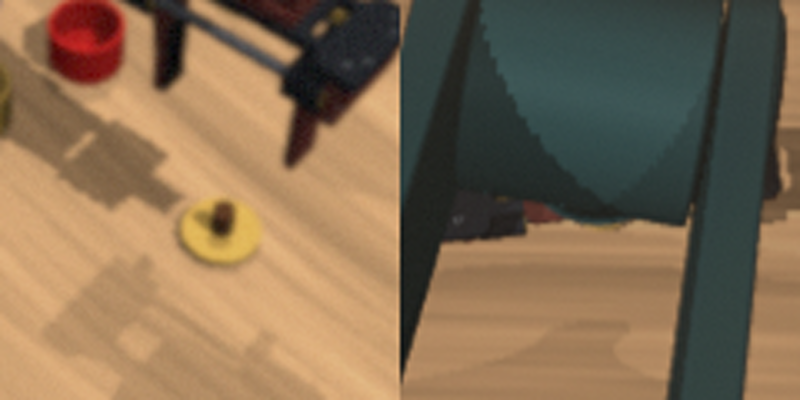

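The scene crop (left) shows the lid free, at about (366,189) in the picture, with the open fingers above it. In the top view (right) the arm hides it. I go down now.

```bash
python3 -m crank '{"delta_pos":[[0,-0.13,0.6],[0,0,0.8],[0,0,0.8],[0,0,0.7],[0,0,0.4],[0,0,0.25],[0,0,0.1],[0,0,0],[0,0,0]],"spin":[0,0,0,0,0,0,0,0,0],"hand":[0.4,0.4,0.4,0.4,0.4,0.4,0.4,0.4,0.4]}'
python3 -m crank '{"delta_pos":[[0,0,0],[0,0,0],[0,0,0],[0,0,0],[0,0,0],[0,0,0],[0,0,0],[0,0,0]],"spin":[0,0,0,0,0,0,0,0],"hand":[-1,-1,-1,-1,-1,-1,-1,-1]}'
python3 -c "
from h import *
go(.446,.0085,.12)"
```

```text
time_s: 3.7
tcp_pos: [0.4467, 0.0087, 0.0118]
eef_rot: [3.132, 0.248, 0.002]
ft_force: [-0.1, 0.5, -0.1]
width: 0.0615
gripper_force: 0.0
time_s: 4.5
tcp_pos: [0.4461, 0.0089, 0.0112]
eef_rot: [-3.132, -0.249, 0.0]
ft_force: [-1.3, -0.2, 0.5]
width: 0.0153
gripper_force: 30.0
t 4.5 tcp [0.4461 0.0089 0.0112] yaw 9.08 F [-1.3 -0.2  0.5] w 0.0153 g 30.0  units [-0.01  0.01 -3.63] spin -0.03
```

```bash
python3 -m crank '{"delta_pos":[[0,0,-0.3],[0,0,-0.7],[0,0,-0.8],[0,0,-0.7],[0,0.3,-0.2],[0.1,0.6,0],[0.1,0.8,0],[0.1,0.8,0],[0.1,0.8,0],[0.2,0.8,0],[0.1,0.8,0],[0.1,0.8,0],[0,0.6,0],[0,0.2,0],[0,0,0],[0,0,0]],"spin":[0,0,0,0,0,0,0,0,0,0,0,0,0,0,0,0],"hand":[-1,-1,-1,-1,-1,-1,-1,-1,-1,-1,-1,-1,-1,-1,-1,-1]}'
python3 - <<'E'
from h import *
go(.5015,-.182,.0425)
for n in('scene','top'): cv2.imwrite(f'pics/{n}2.png',eyes.capture(n))
E
python3 - <<'E'
from h import *
a=cv2.imread('pics/scene2.png')[80:200,220:340];b=cv2.imread('pics/top2.png')[180:300,340:460]
cv2.imwrite('pics/l2.png',cv2.resize(np.hstack([a,b]),(800,400),interpolation=cv2.INTER_CUBIC))
E
```

```text
time_s: 6.1
tcp_pos: [0.4997, -0.179, 0.0918]
eef_rot: [-3.131, -0.248, 0.002]
ft_force: [-0.3, -1.0, -1.8]
width: 0.0152
gripper_force: 30.0
t 6.1 tcp [ 0.4997 -0.179   0.0918] yaw 9.07 F [-0.3 -1.  -1.8] w 0.0152 g 30.0  units [0.04 0.11 1.64] spin -0.03
```

View pics/l2.png

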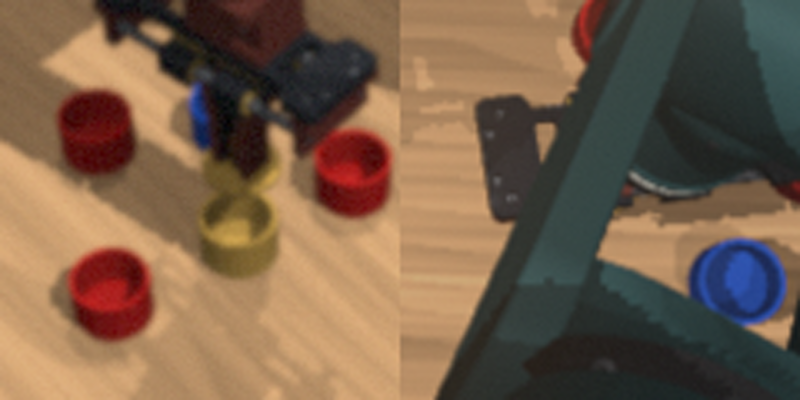

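Run:
```python
from h import *
im=cv2.imread('pics/scene2.png'); h=cv2.cvtColor(im,cv2.COLOR_BGR2HSV)
m=cv2.inRange(h,(19,120,40),(34,255,255))
for v in range(122,166,2):
    u=np.flatnonzero(m[v,270:315])+270
    if len(u): print(v,u.min(),u.max(),len(u))
th=np.linspace(0,2*np.pi,180)
def ex(x,y,z,R):
    p=proj("scene",np.c_[x+R*np.cos(th),y+R*np.sin(th),np.full(180,z)]); return p.min(0).round(1),p.max(0).round(1)
print("lid flange top/bot",ex(.4997,-.179,.0893,.027),ex(.4997,-.179,.0853,.027))
print("rim",ex(.5015,-.182,.036,.028),"bot",ex(.5015,-.182,0,.028))
```

```text
124 300 300 1
126 282 302 3
128 281 302 6
130 281 303 15
132 282 303 16
134 282 301 19
136 286 299 14
138 283 299 15
140 282 300 19
142 281 301 21
144 280 302 22
146 280 302 22
148 280 302 23
150 280 302 23
152 281 301 21
154 281 302 22
156 281 301 21
158 282 300 19
160 285 298 14
162 289 295 7
lid flange top/bot (array([279.6, 120.1]), array([304. , 138.1])) (array([279.7, 121.4]), array([304. , 139.4]))
rim (array([279.2, 135.6]), array([303.5, 154. ])) bot (array([280.2, 145.8]), array([303.8, 164. ]))
```

```bash
python3 -m crank '{"delta_pos":[[0.04,0.12,0.4],[0,0,0.5],[0,0,0.3],[0,0,0.15],[0,0,0],[0,0,0.05],[0,0,0.05],[0,0,0.05],[0,0,0]],"spin":[0,0,0,0,0,0,0,0,0],"hand":[-1,-1,-1,-1,-1,-1,-1,-1,-1]}'
python3 -c "
from h import *
go(.5013,-.1825,.0425)"
```

```text
time_s: 7.1
tcp_pos: [0.5024, -0.1832, 0.0472]
eef_rot: [3.132, 0.249, 0.0]
ft_force: [0.2, 0.0, -1.8]
width: 0.0152
gripper_force: 30.0
t 7.1 tcp [ 0.5024 -0.1832  0.0472] yaw 9.08 F [ 0.2  0.  -1.8] w 0.0152 g 30.0  units [-0.03 -0.03  0.16] spin -0.03
```

```bash
python3 -m crank '{"delta_pos":[[-0.03,-0.02,0],[0,0,0.05],[0,0,0.05],[0,0,0.05],[0,0,0]],"spin":[0,0,0,0,0],"hand":[-1,-1,-1,-1,-1]}'
python3 -c "
from h import *
go(.5013,-.1825,.0425)"
```

```text
time_s: 7.6
tcp_pos: [0.5014, -0.1828, 0.0425]
eef_rot: [-3.132, -0.249, 0.0]
ft_force: [-0.5, 0.1, -2.6]
width: 0.0151
gripper_force: 30.0
t 7.6 tcp [ 0.5014 -0.1828  0.0425] yaw 9.08 F [-0.5  0.1 -2.6] w 0.0151 g 30.0  units [-0.   -0.01 -0.  ] spin -0.03
```

```bash
python3 -m crank '{"delta_pos":[[0,0,0.03],[0,0,0.03],[0,0,0]],"spin":[0,0,0],"hand":[-1,-1,-1]}'
python3 -c "
from h import *
go(.5013,-.1825,.0425)
cv2.imwrite('pics/scene3.png',eyes.capture('scene'))
a=cv2.imread('pics/scene3.png')[110:180,250:330]
cv2.imwrite('pics/l3.png',cv2.resize(a,(640,560),interpolation=cv2.INTER_CUBIC))"
```

```text
time_s: 7.9
tcp_pos: [0.5015, -0.1828, 0.0421]
eef_rot: [3.132, 0.249, 0.001]
ft_force: [-3.1, 1.0, 12.7]
width: 0.0153
gripper_force: 30.0
t 7.9 tcp [ 0.5015 -0.1828  0.0421] yaw 9.08 F [-3.1  1.  12.7] w 0.0153 g 30.0  units [-0.   -0.01 -0.01] spin -0.03
```

View pics/l3.png

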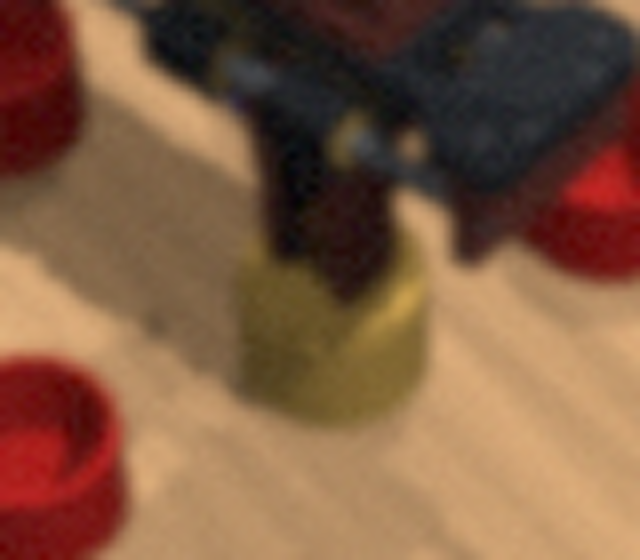

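The crop shows the lid flush on the box, with the flange on the rim at about (292,140) in the picture. The contact height of 0.042 is the seated height. I release the knob.

```bash
python3 -m crank '{"delta_pos":[[0,0,-0.03],[0,0,0],[0,0,0],[0,0,0],[0,0,0],[0,0,0],[0,0,0],[0,0,0],[0,0,0]],"spin":[0,0,0,0,0,0,0,0,0],"hand":[-1,1,1,1,1,1,1,1,1]}'
python3 -c "
from h import *
go(.5013,-.1825,.004)
cv2.imwrite('pics/scene4.png',eyes.capture('scene'))
a=cv2.imread('pics/scene4.png')[110:180,250:330]
cv2.imwrite('pics/l4.png',cv2.resize(a,(640,560),interpolation=cv2.INTER_CUBIC))"
```

```text
time_s: 8.85
tcp_pos: [0.5014, -0.1828, 0.0417]
eef_rot: [-3.132, -0.249, 0.0]
ft_force: [0.9, -0.7, -0.5]
width: 0.0759
gripper_force: 0.0
t 8.85 tcp [ 0.5014 -0.1828  0.0417] yaw 9.08 F [ 0.9 -0.7 -0.5] w 0.0759 g 0.0  units [-0.   -0.01  1.26] spin -0.03
```

View pics/l4.png

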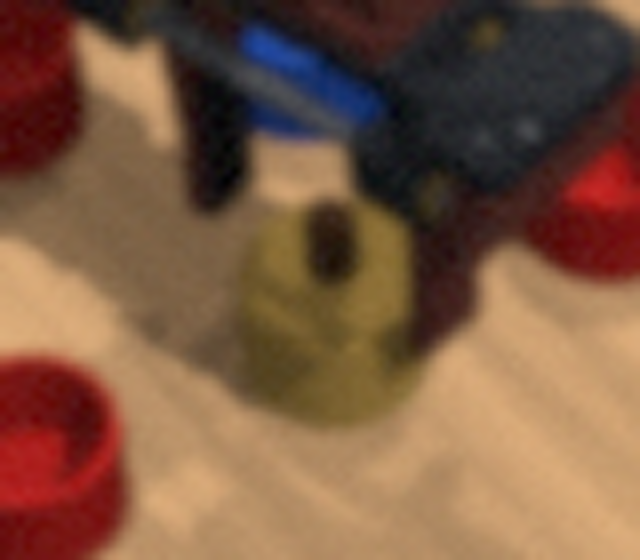

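The lid sits level and centred on the box, with its knob at about (291,139). I lower the open fingers around the box and grip it.

```bash
python3 -m crank '{"delta_pos":[[0,0,0],[0,0,0],[0,0,0.2],[0,0,0.3],[0,0,0.3],[0,0,0.25],[0,0,0.15],[0,0,0.05],[0,0,0],[0,0,0]],"spin":[0,0,0,0,0,0,0,0,0,0],"hand":[1,1,1,1,1,1,1,1,1,1]}'
python3 -m crank '{"delta_pos":[[0,0,0],[0,0,0],[0,0,0],[0,0,0],[0,0,0],[0,0,0],[0,0,0]],"spin":[0,0,0,0,0,0,0],"hand":[0.5,0.3,-1,-1,-1,-1,-1]}'
python3 -c "
from h import *
go(.658,.006,.008)"
```

```text
time_s: 9.9
tcp_pos: [0.5016, -0.1828, 0.0044]
eef_rot: [3.132, 0.249, 0.0]
ft_force: [0.3, 0.5, -0.0]
width: 0.0876
gripper_force: 0.0
time_s: 10.6
tcp_pos: [0.5015, -0.1829, 0.0044]
eef_rot: [3.132, 0.249, 0.0]
ft_force: [-0.6, -0.1, 2.0]
width: 0.0566
gripper_force: 30.0
t 10.6 tcp [ 0.5015 -0.1829  0.0044] yaw 9.08 F [-0.6 -0.1  2. ] w 0.0566 g 30.0  units [ 6.17 -5.37 -0.12] spin -0.03
```

```bash
python3 -m crank '{"delta_pos":[[0,0,-0.1],[0,0,-0.1],[0,-0.2,0],[0,-0.4,0],[0,-0.5,0],[0,-0.5,0],[0,-0.5,0],[0,-0.5,0],[0,-0.5,0],[0,-0.5,0],[0,-0.5,0],[0,-0.5,0],[0.2,-0.4,0],[0.4,-0.2,0],[0.5,-0.1,0],[0.5,0,0],[0.5,0,0],[0.5,0,0],[0.5,0,0],[0.5,0,0]],"spin":[0,0,0,0,0,0,0,0,0,0,0,0,0,0,0,0,0,0,0,0],"hand":[-1,-1,-1,-1,-1,-1,-1,-1,-1,-1,-1,-1,-1,-1,-1,-1,-1,-1,-1,-1]}'
python3 -m crank '{"delta_pos":[[0.5,0,0],[0.4,0,0],[0.2,0,0],[0.1,0,0],[0,0,0],[0,0,0]],"spin":[0,0,0,0,0,0],"hand":[-1,-1,-1,-1,-1,-1]}'
python3 -c "
from h import *
go(.658,.006,.0044)
for n in('scene','top'): cv2.imwrite(f'pics/{n}5.png',eyes.capture(n))
a=cv2.imread('pics/scene5.png')[200:320,215:335];b=cv2.imread('pics/top5.png')[80:200,250:370]
cv2.imwrite('pics/l5.png',cv2.resize(np.hstack([a,b]),(800,400),interpolation=cv2.INTER_CUBIC))"
```

```text
time_s: 12.6
tcp_pos: [0.585, -0.0084, 0.0102]
eef_rot: [3.132, 0.249, 0.002]
ft_force: [0.5, -0.8, -5.5]
width: 0.0559
gripper_force: 30.0
time_s: 13.2
tcp_pos: [0.6176, -0.003, 0.0101]
eef_rot: [-3.131, -0.248, 0.002]
ft_force: [-0.7, 0.1, -4.8]
width: 0.0563
gripper_force: 30.0
t 13.2 tcp [ 0.6176 -0.003   0.0101] yaw 9.07 F [-0.7  0.1 -4.8] w 0.0563 g 30.0  units [ 1.38 -0.08  0.19] spin -0.03
```

View pics/l5.png

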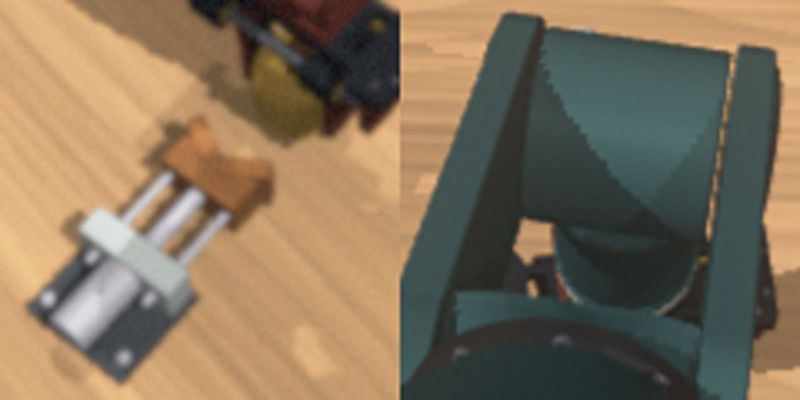

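The scene crop shows the closed box in the grip, about 40 mm in front of the V and in line with it. In the top view the arm hides it. I lower it to the bench, then advance.

```bash
python3 -m crank '{"delta_pos":[[0,-0.04,0.1],[0,-0.04,0.08],[0,0,0],[0.2,0,0],[0.3,0,0],[0.3,0,0],[0.2,0,0],[0.1,0,0],[0,0,0],[0,0,0]],"spin":[0,0,0,0,0,0,0,0,0,0],"hand":[-1,-1,-1,-1,-1,-1,-1,-1,-1,-1]}'
python3 -c "
from h import *
go(.658,.006,.0044)"
```

```text
time_s: 14.3
tcp_pos: [0.6503, 0.0046, 0.0047]
eef_rot: [-3.132, -0.249, 0.001]
ft_force: [-0.2, -0.4, -4.6]
width: 0.0564
gripper_force: 30.0
t 14.3 tcp [0.6503 0.0046 0.0047] yaw 9.08 F [-0.2 -0.4 -4.6] w 0.0564 g 30.0  units [ 0.26 -0.    0.01] spin -0.03
```

```bash
for i in 1; do python3 -m crank '{"delta_pos":[[0.1,0,0.01],[0.1,0,0],[0,0,0]],"spin":[0,0,0],"hand":[-1,-1,-1]}'; python3 -m crank '{"delta_pos":[[0.1,0,0],[0.1,0,0],[0,0,0]],"spin":[0,0,0],"hand":[-1,-1,-1]}';done
python3 -c "
from h import *
go(.658,.006,.0044)"
```

```text
time_s: 14.6
tcp_pos: [0.657, 0.0055, 0.0046]
eef_rot: [-3.132, -0.249, -0.001]
ft_force: [0.2, -0.1, -5.2]
width: 0.0562
gripper_force: 30.0
time_s: 14.9
tcp_pos: [0.6622, 0.0064, 0.0044]
eef_rot: [-3.132, -0.249, 0.002]
ft_force: [-3.4, -0.2, -2.6]
width: 0.0565
gripper_force: 30.0
t 14.9 tcp [0.6622 0.0064 0.0044] yaw 9.08 F [-3.4 -0.2 -2.6] w 0.0565 g 30.0  units [-0.14 -0.01  0.  ] spin -0.03
```

```bash
python3 -m crank '{"delta_pos":[[0.1,0,0],[0.1,0,0],[0.1,0,0],[0,0,0],[0,0,0]],"spin":[0,0,0,0,0],"hand":[-1,-1,-1,-1,-1]}'; python3 -m crank '{"delta_pos":[[0.07,0,0],[0.07,0,0],[0,0,0],[0,0,0],[0,0,0]],"spin":[0,0,0,0,0],"hand":[-1,-1,-1,-1,-1]}'
python3 -c "
from h import *
go(.658,.006,.0044)
for n in('scene','top'): cv2.imwrite(f'pics/{n}6.png',eyes.capture(n))
a=cv2.imread('pics/scene6.png')[200:320,215:335];b=cv2.imread('pics/top6.png')[80:200,250:370]
cv2.imwrite('pics/l6.png',cv2.resize(np.hstack([a,b]),(800,400),interpolation=cv2.INTER_CUBIC))"
```

```text
time_s: 15.4
tcp_pos: [0.6685, 0.0077, 0.0044]
eef_rot: [-3.131, -0.249, 0.009]
ft_force: [-8.8, -2.1, 3.1]
width: 0.0564
gripper_force: 30.0
time_s: 15.9
tcp_pos: [0.6712, 0.0082, 0.0044]
eef_rot: [-3.131, -0.249, 0.013]
ft_force: [-13.1, -2.5, 5.9]
width: 0.0564
gripper_force: 30.0
t 15.9 tcp [0.6712 0.0082 0.0044] yaw 9.1 F [-13.1  -2.5   5.9] w 0.0564 g 30.0  units [-0.45  0.    0.  ] spin -0.02
```

View pics/l6.png

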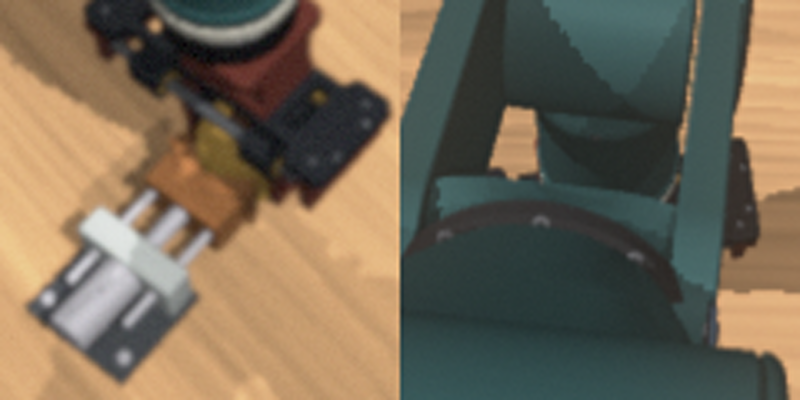

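```bash
cat > back.py <<'E'
from h import *
import sys
a=np.radians(9.3); ex=np.array([np.cos(a),np.sin(a),0]); ey=np.array([-ex[1],ex[0],0]); O=np.array([.658,.006,0])
for f in sys.argv[1:]:
    h=cv2.cvtColor(cv2.imread(f"pics/{f}.png"),cv2.COLOR_BGR2HSV)
    res=[]
    for y in(-.024,-.012,.012,.024):
        xs=np.arange(.03,.1,.0005); p=proj("scene",[O+x*ex+y*ey+[0,0,.036] for x in xs]).astype(np.float32)
        s=cv2.remap(h[:,:,1],p[:,0],p[:,1],cv2.INTER_LINEAR).ravel().astype(float)
        hu=cv2.remap(h[:,:,0],p[:,0],p[:,1],cv2.INTER_LINEAR).ravel(); ok=(s>135)&(hu<16)
        i=np.flatnonzero(ok[:120]); res.append(round(xs[i.max()]*1e3,1) if len(i) else None)
    print(f,res)
E
python3 back.py scene0 scene5 scene6
python3 -m crank '{"delta_pos":[[0,0,-0.03],[0,0,0],[0,0,0]],"spin":[0,0,0],"hand":[-1,-1,-1]}'
```

```text
scene0 [np.float64(56.5), np.float64(56.5), np.float64(56.0), np.float64(55.0)]
scene5 [np.float64(57.0), np.float64(56.5), np.float64(55.5), np.float64(54.5)]
scene6 [np.float64(72.5), np.float64(72.0), np.float64(71.0), np.float64(70.5)]
time_s: 16.3
tcp_pos: [0.6717, 0.0083, 0.0045]
eef_rot: [-3.131, -0.249, 0.011]
ft_force: [-9.1, -2.3, -1.0]
width: 0.0564
gripper_force: 30.0
```

```bash
python3 -m crank '{"delta_pos":[[0.06,0,-0.01],[0.06,0,0],[0.04,0,0],[0,0,0],[0,0,0],[0,0,0],[0,0,0],[0,0,0]],"spin":[0,0,0,0,0,0,0,0],"hand":[-1,-1,-1,-1,-1,-1,-1,-1]}'
python3 -c "
from h import *
go(.658,.006,.0044)
im=eyes.capture('scene');cv2.imwrite('pics/scene7.png',im)
cv2.imwrite('pics/l7.png',cv2.resize(im[200:320,215:335],(560,560),interpolation=cv2.INTER_CUBIC))"
python3 back.py scene7
```

```text
time_s: 17.1
tcp_pos: [0.6752, 0.0089, 0.0045]
eef_rot: [-3.131, -0.249, 0.015]
ft_force: [-10.5, -2.3, -0.5]
width: 0.0566
gripper_force: 30.0
t 17.1 tcp [0.6752 0.0089 0.0045] yaw 9.11 F [-10.5  -2.3  -0.5] w 0.0566 g 30.0  units [-0.58  0.    0.01] spin -0.02
scene7 [np.float64(76.0), np.float64(75.5), np.float64(75.0), np.float64(74.0)]
```

View pics/l7.png

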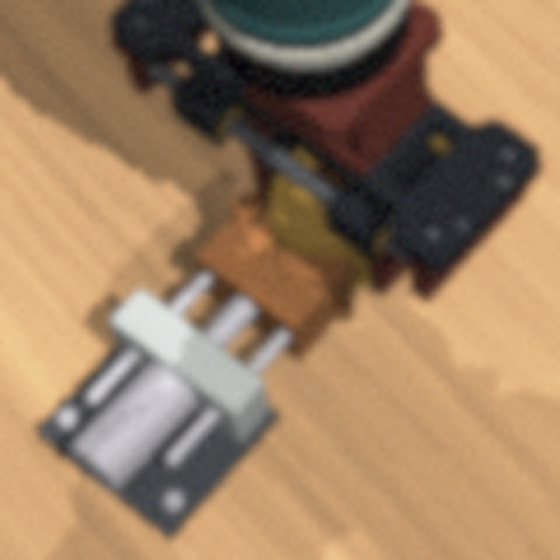

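The box sits against both faces of the V, with the block at about (272,257) pushed back about 19 mm. The lid is on and the reading is about 10 N, so I hand in.

```bash
python3 -c "
from cell import hand_in
print(hand_in())"
```

```text
the job is handed in; nothing more can be done
None
```

The large lid is seated on the brass box, and the gripper is holding the closed box pressed into the V at about 10 N (about 19 mm back, both measured); I handed the job in, and no verdict came back.

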